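# Queue turned parts by diameter for the roundness tester

### The arm

A 6-joint arm with a two-finger parallel gripper is mounted at the origin on the work surface. World frame = base frame: x ahead of the robot, y to its left, z up, the work surface at z = 0. Lengths are in m, angles in rad, forces in N, time in s.
With the tool pointing down it reaches from about 0.3 to 0.875 m from the base axis. Payload 6.4 kg.
Tool frame: the origin (TCP) lies between the finger pads; the fingertips stand tip_reach ahead of it and the grasp point (between the pads) lies 3 mm ahead of it (tip_reach is the distance from the TCP to the fingertips, in m); z points along the fingers, y is the direction in which the jaws open and shut (so a half turn about z gives the same grasp; the last joint's range is limited). The gripper opens to 85 mm and grips with 20 to 120 N. Pads are 22 mm wide; open, the fingers measure 114 mm over their backs; the gripper's body (76 mm by 85 mm) begins 54 mm behind the grasp point. The pads swing forward as they close: fully open they stand 13 mm farther back than shut.
Start: joints at [1.038, 0.181, 1.607, -0, 1.354, -0.206], TCP at [0.185, 0.545, 0.253] pointing down, gripper open.
Joint ranges: [-2.99, 2.99], [-0.89, 2.07], [0.3, 2.58], [-1.14, 4.28], [0, 2.63], [-3.12, 3.12]. Speed limits (rad/s): [2.57, 2.57, 3.01, 3.14, 3.14, 3.14].

### API

Orientations are given as a 3x3 rotation matrix whose columns are the frame's x, y, z axes.
In Python, from rig import * gives the robot as it stands. The module is installed in compiled form; this text tells all that it offers.
- The arm moves only by the tool carry_out, never from a script. Its argument "rows" is a list of rows, each an object of numbers: "dx", "dy", "dz": the shift along the tool's x, y, z in mm; "ax", "ay", "az": the turn, a rotation vector about the tool's x, y, z in rad; "hand": the closure, from -1 (fully open) to 1 (shut). In form: [{"dx": .., "dy": .., "dz": .., "ax": .., "ay": .., "az": .., "hand": ..}, ...]. A call has 1 to 10 rows; each row is the pose to reach, as a shift and turn from the pose commanded when the call began, along the tool's axes at that moment; what a row does not reach only later rows make up. A row lasts 1/12 s, in which the tool goes at most 41.7 mm and 7.16 degrees, less where a joint would pass 70% of its speed; a pose out of reach is approached as far as the arm can. A call with a gripper value outside its range is refused whole. The fingers move at their own pace and stop on an object; the grip force is fixed at half the most. Time passes only in rows, so rows that repeat a pose let the fingers close. It gives the time, the measured TCP pose, the force and the opening at its end, in the units of the state.
- observe(): the state, without advancing time (a new reading comes with each control period).
- snapshot(name): name is "scene" or "top" or "wrist"; returns the picture (420x560x3 uint8, blue, green, red); there is no depth.
- camera_info(name): a dict with "camera_matrix" (3x3 intrinsics, pixels), "eye" and "orientation" of the camera in the world. Camera axes: x right, y up, looking along -z (the intrinsics and any distortion apply to the point x, -y, -z); pixel columns grow to the right and rows downward; lengths in m; the calibration is good to about 2 mm. A picture is of the moment at which its call begins: read the wrist's pose just before it. camera_info takes no time and is no camera call; for the wrist camera it gives the pose at the moment of the call.
- job_done(): hands the job in, once; it reports no verdict.
The state is a dict: "clock": time; "q": joint angles; "joint_vel": joint speeds; "joint_efforts": joint torques, N m; "ee_pos": TCP position; "tcp_rot": TCP orientation; "contact_force": force on the tool from outside, world axes, zero at the start; "torque": the same for the moment, N m; "gripper_width": finger opening in m.
Only numpy, scipy, OpenCV 4.12 (cv2) and the standard library are available. Lean on these libraries where they do the work, as an engineer would, in place of code of your own. Each camera call takes 0.05 s, during which the arm holds its last target. There are 200 camera calls.

### The job

Line up the four turned metal parts on the blue mats of the aluminium tray in order of diameter, ready for the roundness tester: the thinnest on the mat next to the red marker, the thickest on the mat at the other end. Each stands upright on the middle of its own mat and is set down, not dropped; leave the glass standard (green glass dome on a black foot) where it is.

Things in the scene. Friction and masses are not known exactly. Their poses are not given: they have to be found in the camera images.
- pin: Bright steel pin: solid plain cylinder 24 mm in diameter, 62 mm tall. Loose, about 200 g, standing upright; origin at the centre of its underside, z up along its axis.
- bush: Brass bush: plain tube 34 mm in outer diameter, 20 mm bore, 46 mm tall. Loose, about 200 g, standing upright; origin at the centre of its underside, z up along its axis.
- race: Dark steel bearing race: plain tube 44 mm in outer diameter, 30 mm bore, 38 mm tall. Loose, about 220 g, standing upright; origin at the centre of its underside, z up along its axis.
- piston: Aluminium piston: solid plain cylinder 54 mm in diameter, 56 mm tall, with three dark ring lines near the top. Loose, about 300 g, standing upright; origin at the centre of its underside, z up along its axis.
- mat_a: flat round blue mat, 64 mm across, glued on the queue tray; origin at the centre of its top face, 8 mm above the table. The tray is a fixed aluminium strip 78 x 420 mm, 6 mm thick, along whose middle lie the four mats in the order a, b, c, d, 85 mm apart; a part belongs standing on a mat's centre. It is an end of the row.
- mat_b: flat round blue mat, 64 mm across, glued on the queue tray; origin at the centre of its top face, 8 mm above the table. The tray is a fixed aluminium strip 78 x 420 mm, 6 mm thick, along whose middle lie the four mats in the order a, b, c, d, 85 mm apart; a part belongs standing on a mat's centre. It is an inner mat.
- mat_c: flat round blue mat, 64 mm across, glued on the queue tray; origin at the centre of its top face, 8 mm above the table. The tray is a fixed aluminium strip 78 x 420 mm, 6 mm thick, along whose middle lie the four mats in the order a, b, c, d, 85 mm apart; a part belongs standing on a mat's centre. It is an inner mat.
- mat_d: flat round blue mat, 64 mm across, glued on the queue tray; origin at the centre of its top face, 8 mm above the table. The tray is a fixed aluminium strip 78 x 420 mm, 6 mm thick, along whose middle lie the four mats in the order a, b, c, d, 85 mm apart; a part belongs standing on a mat's centre. It is an end of the row.
- red_marker: red plastic disc, 28 mm across and 10 mm high, fixed on one end of the tray, 57 mm beyond the centre of the nearest mat, in line with the row; it marks the end where the thinnest part belongs (a grey disc like it marks the other end). Which end is red changes from start to start. Origin at the centre of its underside, 6 mm above the table.
- glass_standard: fragile roundness standard, to be left alone: green glass hemisphere 40 mm across on a black foot 48 mm in diameter and 16 mm high, 36 mm tall in all; loose, stands among the parts. Origin at the centre of its underside.
Not all that is in view belongs to the job. Of the things that look like the pin, take the one that is farthest to the robot's right at the start. Of the things that look like the bush, take the one that is nearest to the robot's base at the start.

How it is judged:
At the end, for the whole second after the job is handed in: Counted from the mat next to the red marker: pin, bush, race, piston, each with its axis within 12 mm of its mat's centre, its underside on the mat (4 mm below to 5 mm above), upright within 0.1 rad and at rest (under 0.02 m/s) (((horizontal distance between red_marker and mat_a below 0.1 m and horizontal distance between pin and mat_a below 0.012 m and z of pin in the frame of mat_a between -0.004 and 0.005 m and horizontal distance between bush and mat_b below 0.012 m and z of bush in the frame of mat_b between -0.004 and 0.005 m and horizontal distance between race and mat_c below 0.012 m and z of race in the frame of mat_c between -0.004 and 0.005 m and horizontal distance between piston and mat_d below 0.012 m and z of piston in the frame of mat_d between -0.004 and 0.005 m) or (horizontal distance between red_marker and mat_d below 0.1 m and horizontal distance between pin and mat_d below 0.012 m and z of pin in the frame of mat_d between -0.004 and 0.005 m and horizontal distance between bush and mat_c below 0.012 m and z of bush in the frame of mat_c between -0.004 and 0.005 m and horizontal distance between race and mat_b below 0.012 m and z of race in the frame of mat_b between -0.004 and 0.005 m and horizontal distance between piston and mat_a below 0.012 m and z of piston in the frame of mat_a between -0.004 and 0.005 m)) and angle between each of pin, bush, race, piston's own z axis and vertical below 0.1 rad and linear speed of each of pin, bush, race, piston below 0.02 m/s); the robot touches nothing.
It fails at once if the pin is let go in the air (its underside more than 33 mm above the table with no finger touching it) (contact force between the fingers and pin below 0.02 N and height (world z) of pin above 0.033 m).
It fails at once if the bush is let go in the air (its underside more than 33 mm above the table with no finger touching it) (contact force between the fingers and bush below 0.02 N and height (world z) of bush above 0.033 m).
It fails at once if the race is let go in the air (its underside more than 33 mm above the table with no finger touching it) (contact force between the fingers and race below 0.02 N and height (world z) of race above 0.033 m).
It fails at once if the piston is let go in the air (its underside more than 33 mm above the table with no finger touching it) (contact force between the fingers and piston below 0.02 N and height (world z) of piston above 0.033 m).
It fails at once if the glass standard is shifted by more than 15 mm or tipped by more than 0.3 rad (distance of glass_standard from where it was at the start of the episode above 0.015 m or angle between glass_standard's own z axis and vertical above 0.3 rad).
It also fails if it takes over 102 s, if anything falls off the work surface, if the arm or the gripper's body presses on something with over 40 N, if the wrist force passes 120 N, or if a joint passes its speed limit or range.

## Working session

There is one attempt and no reset: what is moved stays moved. The work goes in short steps, Python scripts to look and compute and a tool call to move; the robot and the scene stay as the last step left them, time stands still between calls to the robot, and variables do not carry over. Pictures are saved under pics/ and viewed, about 12 in all and at most 16, crops included, and the job is handed in when it is done.

Besides the shell and the picture viewer there is one more tool, called as name(argument=value, ...), one argument or row to a line, values as JSON. carry_out: Moves the arm, as the interface text tells. Its arguments: {"type":"object","properties":{"rows":{"type":"array"}},"required":["rows"]}

```bash
mkdir -p pics; cat > h.py <<'E'
from rig import *
import numpy as np, cv2
def ray(name,u,v,ci=None):
    ci=ci or camera_info(name); K=np.array(ci["camera_matrix"]); R=np.array(ci["orientation"])
    d=np.linalg.inv(K)@[u,v,1]; d=R@np.array([d[0],-d[1],-d[2]]); return np.array(ci["eye"]),d
def at(name,u,v,z,ci=None):
    e,d=ray(name,u,v,ci); return e+d*(z-e[2])/d[2]
def proj(name,p):
    ci=camera_info(name); K=np.array(ci["camera_matrix"]); R=np.array(ci["orientation"])
    c=R.T@(np.array(p)-np.array(ci["eye"])); c=K@[c[0],-c[1],-c[2]]; return c[:2]/c[2]
E
python3 - <<'E'
from h import *
for n in("top","scene"):
    ci=camera_info(n);print(n,ci)
    cv2.imwrite(f"pics/{n}0.png",cv2.resize(snapshot(n),(800,600),interpolation=cv2.INTER_CUBIC))
s=observe();print(s)
E
```

```text
top {'camera_matrix': array([[394.72321267,   0.        , 277.56272527],
       [  0.        , 394.72321267, 206.97820922],
       [  0.        ,   0.        ,   1.        ]]), 'eye': array([0.47880992, 0.0422424 , 0.81751504]), 'orientation': array([[ 0.02733147,  0.99660246, -0.07769513],
       [-0.99855292,  0.03082065,  0.04406992],
       [ 0.04631481,  0.0763782 ,  0.99600267]])}
scene {'camera_matrix': array([[534.37144964,   0.        , 275.72723908],
       [  0.        , 534.37144964, 205.40760987],
       [  0.        ,   0.        ,   1.        ]]), 'eye': array([ 1.17722725, -0.20771878,  0.87103299]), 'orientation': array([[ 0.32883806, -0.75019493,  0.57364894],
       [ 0.94435961,  0.2566434 , -0.20571607],
       [ 0.00710394,  0.60937816,  0.7928479 ]])}
{'clock': 0.1, 'q': array([ 1.03768970e+00,  1.81481902e-01,  1.60791044e+00, -2.54955917e-05,
        1.35380464e+00, -2.06298967e-01]), 'joint_vel': array([ 1.07125551e-04, -2.36842195e-03, -1.77195071e-04, -3.90821780e-05,
       -6.11526798e-05,  5.53080504e-04]), 'joint_efforts': array([-3.42421754e-04, -4.45883274e+01, -3.52236485e+01, -3.64920261e-04,
        4.13491638e-03,  1.48514579e-05]), 'ee_pos': array([0.18433471, 0.54415875, 0.25246452]), 'tcp_rot': array([[-9.47073624e-01,  3.21015451e-01, -7.93895761e-04],
       [ 3.21016289e-01,  9.47072647e-01, -1.39435396e-03],
       [ 3.04267793e-04, -1.57540933e-03, -9.99998713e-01]]), 'contact_force': array([ 1.16627157, -0.42985655,  0.19019445]), 'torque': array([-0.00609489, -0.02017803,  0.01238661]), 'gripper_width': 0.08535973222601406}
```

View pics/top0.png

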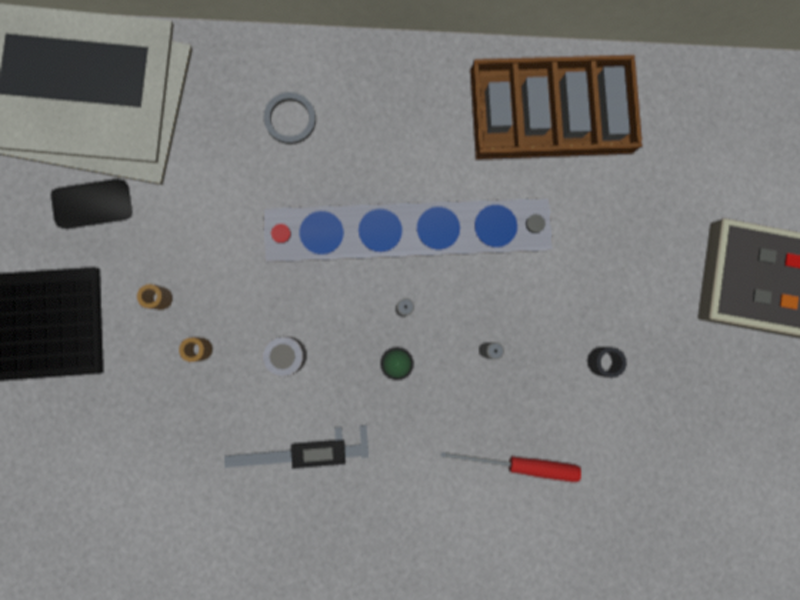

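View pics/scene0.png

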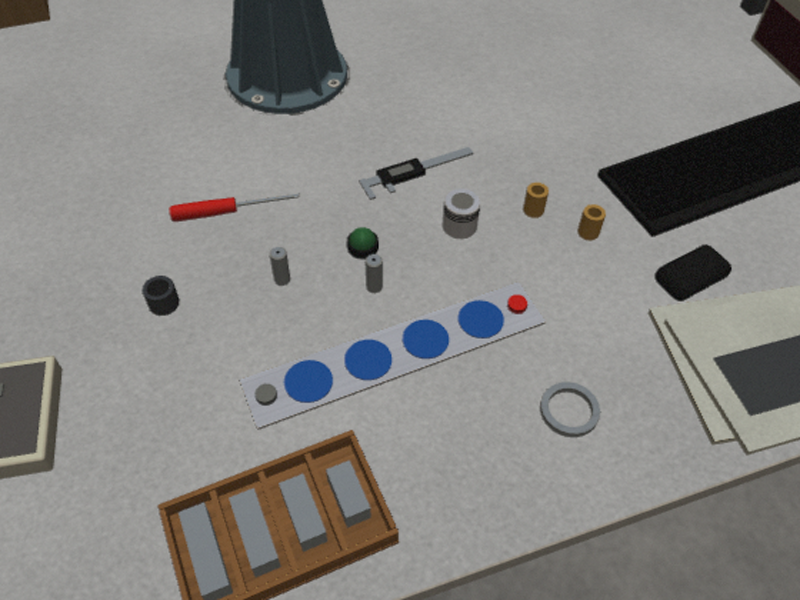

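Pins: (492,350) and (405,307) in the top view. The first is farther right, so it is the one meant. Bushes: (193,348) and (150,296). The first is nearer the base, so it is the one meant. The red marker is at the left end (+y) of the row. Next is an enlarged crop to confirm both choices.

```bash
python3 - <<'E'
from h import *
t=snapshot("top")
c=lambda x0,y0,w,h,k:cv2.resize(t[y0:y0+h,x0:x0+w],None,fx=k,fy=k,interpolation=cv2.INTER_CUBIC)
# left block: x 90..220, right block x 260..450, rows 195..275
a=c(90,195,130,75,6); b=c(320,195,130,75,6)
im=np.vstack([a[:290+160],b])[:, :]
im=cv2.resize(im,None,fx=600/im.shape[0],fy=600/im.shape[0]);cv2.imwrite("pics/crop1.png",im);print(im.shape)
S=1.4286
for n,u,v in[("red",281,233),("m1",321.5,232),("m2",380.5,230),("m3",438,228),("m4",496,225.5),("grey",535.5,223.5)]:
    print(n,at("top",u/S,v/S,.008).round(4))
P={"pin":(492,350,.062),"bush":(192,349,.046),"race":(606,362,.038),"piston":(285,356,.056),"pin2":(405,307,.062),"bush2":(150,296,.046),"glass":(397,363,.02)}
for n,(u,v,h) in P.items(): print(n,at("top",u/S,v/S,h).round(4),at("top",u/S,v/S,0).round(4))
E
```

```text
(600, 520, 3)
red [0.6273 0.1753 0.008 ]
m1 [0.6309 0.1174 0.008 ]
m2 [0.6369 0.0323 0.008 ]
m3 [ 0.6429 -0.0514  0.008 ]
m4 [ 0.6497 -0.1368  0.008 ]
grey [ 0.6549 -0.1954  0.008 ]
pin [ 0.4684 -0.1218  0.062 ] [ 0.4676 -0.1352  0.    ]
bush [0.4588 0.2806 0.046 ] [0.4576 0.2949 0.    ]
race [ 0.4557 -0.2881  0.038 ] [ 0.4545 -0.3042  0.    ]
piston [0.453  0.1551 0.056 ] [0.4511 0.1634 0.    ]
pin2 [ 0.5229 -0.003   0.062 ] [ 0.5265 -0.0067  0.    ]
bush2 [0.5283 0.3402 0.046 ] [0.5313 0.3579 0.    ]
glass [0.4461 0.0037 0.02  ] [0.4453 0.0027 0.    ]
```

View pics/crop1.png

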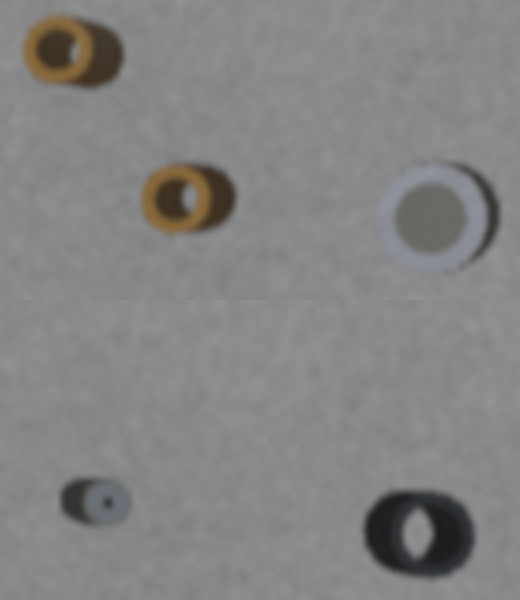

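```bash
cat > t.py <<'E'
from h import *
S=1.4286
pts={-57:(281,233),0:(321.5,232),85:(380.5,230),170:(438,228),255:(496,225.5),312:(535.5,223.5)}
zs={-57:.016,312:.016}
A=np.array([[k,*at("top",u/S,v/S,zs.get(k,.008))[:2]] for k,(u,v) in pts.items()])
r=np.array([np.mean((A[:,0]-A[:,0].mean())*(A[:,i]-A[:,i].mean())) for i in(1,2)]); r/=np.linalg.norm(r)
c=A[:,1:].mean(0)-r*A[:,0].mean()/1000
T={f"m{i+1}":c+r*.085*i for i in range(4)}
for n,(u,v,h) in {"pin":(346.75,245.5,.062),"bush":(134.25,244.5,.046),"race":(427.5,253,.038),"piston":(198.5,249.25,.056)}.items(): T[n]=at("top",u,v,h)[:2]
Y=np.array([-r[1],r[0],0]); X=np.array([-r[0],-r[1],0])
RT=np.c_[X,Y,[0,0,-1]]
def go(p):
    s=observe();R=s["tcp_rot"]
    from scipy.spatial.transform import Rotation as Q
    print("delta mm",(R.T@(np.array(p)-s["ee_pos"])*1000).round(1),"turn",Q.from_matrix(R.T@RT).as_rotvec().round(3))
if __name__=="__main__":
    for k,v in T.items():print(k,v.round(4))
    print(A[:,1:]-(c+np.outer(A[:,0]/1000,r)),r)
    go([*T["pin"],.2])
E
python3 t.py
```

```text
m1 [0.6305 0.1176]
m2 [0.6367 0.0328]
m3 [ 0.643 -0.052]
m4 [ 0.6493 -0.1367]
pin [ 0.4676 -0.1263]
bush [0.4584 0.2809]
race [ 0.4566 -0.2949]
piston [0.4529 0.1569]
[[-3.97142193e-04 -3.71541494e-04]
 [ 4.08485773e-04 -1.37845064e-04]
 [ 1.41536335e-04 -4.58521030e-04]
 [-1.43130973e-04  5.33750563e-04]
 [ 4.03672500e-04 -5.89166820e-05]
 [-4.13421441e-04  4.93073707e-04]] [ 0.07401179 -0.99725737]
delta mm [-483.5 -544.1   53.2] turn [-1.00e-03  1.00e-03  1.17e+00]
```

carry_out(
  rows=[
    {"dx": -240,"dy": -270,"dz": 20,"az": 1.17,"hand": -1},
    {"dx": -240,"dy": -270,"dz": 20,"az": 1.17,"hand": -1},
    {"dx": -240,"dy": -270,"dz": 20,"az": 1.17,"hand": -1},
    {"dx": -240,"dy": -270,"dz": 20,"az": 1.17,"hand": -1},
    {"dx": -240,"dy": -270,"dz": 20,"az": 1.17,"hand": -1},
    {"dx": -483,"dy": -544,"dz": 53,"az": 1.17,"hand": -1},
    {"dx": -483,"dy": -544,"dz": 53,"az": 1.17,"hand": -1},
    {"dx": -483,"dy": -544,"dz": 53,"az": 1.17,"hand": -1},
    {"dx": -483,"dy": -544,"dz": 53,"az": 1.17,"hand": -1},
    {"dx": -483,"dy": -544,"dz": 53,"az": 1.17,"hand": -1},
  ],
)

```text
invalid input at $.rows[0]: expected keys dx, dy, dz, ax, ay, az, hand
```

```bash
python3 -c "
from t import *
go([*T['pin'],.2])"
```

```text
delta mm [-483.5 -544.1   53.2] turn [-1.00e-03  1.00e-03  1.17e+00]
```

carry_out(
  rows=[
    {"dx": -483,"dy": -544,"dz": 53,"ax": 0,"ay": 0,"az": 1.17,"hand": -1},
    {"dx": -483,"dy": -544,"dz": 53,"ax": 0,"ay": 0,"az": 1.17,"hand": -1},
    {"dx": -483,"dy": -544,"dz": 53,"ax": 0,"ay": 0,"az": 1.17,"hand": -1},
    {"dx": -483,"dy": -544,"dz": 53,"ax": 0,"ay": 0,"az": 1.17,"hand": -1},
    {"dx": -483,"dy": -544,"dz": 53,"ax": 0,"ay": 0,"az": 1.17,"hand": -1},
    {"dx": -483,"dy": -544,"dz": 53,"ax": 0,"ay": 0,"az": 1.17,"hand": -1},
    {"dx": -483,"dy": -544,"dz": 53,"ax": 0,"ay": 0,"az": 1.17,"hand": -1},
    {"dx": -483,"dy": -544,"dz": 53,"ax": 0,"ay": 0,"az": 1.17,"hand": -1},
    {"dx": -483,"dy": -544,"dz": 53,"ax": 0,"ay": 0,"az": 1.17,"hand": -1},
    {"dx": -483,"dy": -544,"dz": 53,"ax": 0,"ay": 0,"az": 1.17,"hand": -1},
  ],
)

```text
clock: 0.98
ee_pos: [0.3462, 0.1599, 0.223]
tcp_rot: [[-0.068, 0.998, 0.001], [0.998, 0.068, 0.0], [0.0, 0.001, -1.0]]
contact_force: [0.9, 0.3, 0.2]
gripper_width: 0.0853
```

```bash
python3 -c "
from t import *
go([*T['pin'],.2])"
```

```text
delta mm [-293.8  101.6   23. ] turn [ 0.001 -0.    -0.006]
```

carry_out(
  rows=[
    {"dx": -294,"dy": 101,"dz": 23,"ax": 0,"ay": 0,"az": 0,"hand": -1},
    {"dx": -294,"dy": 101,"dz": 23,"ax": 0,"ay": 0,"az": 0,"hand": -1},
    {"dx": -294,"dy": 101,"dz": 23,"ax": 0,"ay": 0,"az": 0,"hand": -1},
    {"dx": -294,"dy": 101,"dz": 23,"ax": 0,"ay": 0,"az": 0,"hand": -1},
    {"dx": -294,"dy": 101,"dz": 23,"ax": 0,"ay": 0,"az": 0,"hand": -1},
    {"dx": -294,"dy": 101,"dz": 23,"ax": 0,"ay": 0,"az": 0,"hand": -1},
    {"dx": -294,"dy": 101,"dz": 23,"ax": 0,"ay": 0,"az": 0,"hand": -1},
    {"dx": -294,"dy": 101,"dz": 23,"ax": 0,"ay": 0,"az": 0,"hand": -1},
    {"dx": -294,"dy": 101,"dz": 23,"ax": 0,"ay": 0,"az": 0,"hand": -1},
    {"dx": -294,"dy": 101,"dz": 23,"ax": 0,"ay": 0,"az": 0,"hand": -1},
  ],
)

```text
clock: 1.82
ee_pos: [0.4683, -0.1248, 0.1994]
tcp_rot: [[-0.072, 0.997, -0.001], [0.997, 0.072, 0.001], [0.001, -0.001, -1.0]]
contact_force: [-0.2, 0.4, 0.4]
gripper_width: 0.0852
```

```bash
python3 -c "
from t import *
cv2.imwrite('pics/w1.png',snapshot('wrist'))
for n,h in (('pin',.062),('race',.038)):print(n,proj('wrist',[*T[n],h]),proj('wrist',[*T[n],0]))
go([*T['pin'],.2])"
```

```text
pin [277.06453294 211.20302958] [277.23584463 192.16152047]
race [254.18284011 361.1542179 ] [256.45034688 336.78101075]
delta mm [-2.6 -0.6 -0.6] turn [-0.001 -0.001 -0.001]
```

View pics/w1.png

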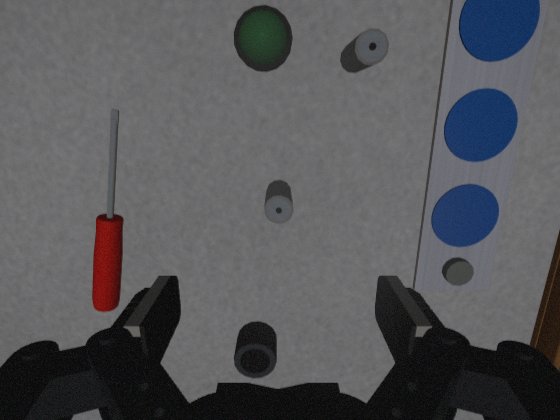

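The wrist view shows the pin top at (278,210), against a prediction of (277,211). The race top is at (256,360), against (254,361). Both agree to about 1 mm, so I'm descending on the pin.

carry_out(
  rows=[
    {"dx": -2,"dy": 0,"dz": 40,"ax": 0,"ay": 0,"az": 0,"hand": -1},
    {"dx": -2,"dy": 0,"dz": 80,"ax": 0,"ay": 0,"az": 0,"hand": -1},
    {"dx": -2,"dy": 0,"dz": 115,"ax": 0,"ay": 0,"az": 0,"hand": -1},
    {"dx": -2,"dy": 0,"dz": 140,"ax": 0,"ay": 0,"az": 0,"hand": -1},
    {"dx": -2,"dy": 0,"dz": 155,"ax": 0,"ay": 0,"az": 0,"hand": -1},
    {"dx": -2,"dy": 0,"dz": 161,"ax": 0,"ay": 0,"az": 0,"hand": -1},
    {"dx": -2,"dy": 0,"dz": 161,"ax": 0,"ay": 0,"az": 0,"hand": -1},
    {"dx": -2,"dy": 0,"dz": 161,"ax": 0,"ay": 0,"az": 0,"hand": 1},
    {"dx": -2,"dy": 0,"dz": 161,"ax": 0,"ay": 0,"az": 0,"hand": 1},
    {"dx": -2,"dy": 0,"dz": 161,"ax": 0,"ay": 0,"az": 0,"hand": 1},
  ],
)

```text
clock: 2.7
ee_pos: [0.4698, -0.1263, 0.0406]
tcp_rot: [[-0.074, 0.997, 0.003], [0.997, 0.074, -0.001], [-0.002, 0.002, -1.0]]
contact_force: [-0.8, -0.4, -0.2]
gripper_width: 0.0517
```

carry_out(
  rows=[
    {"dx": 0,"dy": 0,"dz": 0,"ax": 0,"ay": 0,"az": 0,"hand": 1},
    {"dx": 0,"dy": 0,"dz": 0,"ax": 0,"ay": 0,"az": 0,"hand": 1},
    {"dx": 0,"dy": 0,"dz": 0,"ax": 0,"ay": 0,"az": 0,"hand": 1},
    {"dx": 0,"dy": 0,"dz": 0,"ax": 0,"ay": 0,"az": 0,"hand": 1},
    {"dx": 0,"dy": 0,"dz": 0,"ax": 0,"ay": 0,"az": 0,"hand": 1},
    {"dx": 0,"dy": 0,"dz": 0,"ax": 0,"ay": 0,"az": 0,"hand": 1},
  ],
)

```text
clock: 3.2
ee_pos: [0.4692, -0.1263, 0.04]
tcp_rot: [[-0.074, 0.997, 0.001], [0.997, 0.074, -0.001], [-0.001, 0.001, -1.0]]
contact_force: [-1.7, -0.3, 6.4]
gripper_width: 0.0229
```

carry_out(
  rows=[
    {"dx": 0,"dy": 0,"dz": -10,"ax": 0,"ay": 0,"az": 0,"hand": 1},
    {"dx": 0,"dy": 0,"dz": -40,"ax": 0,"ay": 0,"az": 0,"hand": 1},
    {"dx": 0,"dy": 0,"dz": -80,"ax": 0,"ay": 0,"az": 0,"hand": 1},
    {"dx": 0,"dy": 0,"dz": -110,"ax": 0,"ay": 0,"az": 0,"hand": 1},
    {"dx": 0,"dy": 0,"dz": -120,"ax": 0,"ay": 0,"az": 0,"hand": 1},
    {"dx": 0,"dy": 0,"dz": -120,"ax": 0,"ay": 0,"az": 0,"hand": 1},
    {"dx": 0,"dy": 0,"dz": -120,"ax": 0,"ay": 0,"az": 0,"hand": 1},
  ],
)

```text
clock: 3.78
ee_pos: [0.4684, -0.1259, 0.1588]
tcp_rot: [[-0.074, 0.997, 0.0], [0.997, 0.074, -0.0], [-0.0, 0.0, -1.0]]
contact_force: [-0.4, -0.4, -2.6]
gripper_width: 0.0228
```

```bash
python3 -c "
from t import *
go([*T['m1'],.160]);print(observe()['gripper_width'],observe()['contact_force'])"
```

```text
delta mm [230.8 179.6  -1.2] turn [ 0.  0. -0.]
0.022827657850199645 [-0.38152705 -0.35589987 -2.59004635]
```

carry_out(
  rows=[
    {"dx": 20,"dy": 16,"dz": 0,"ax": 0,"ay": 0,"az": 0,"hand": 1},
    {"dx": 50,"dy": 39,"dz": 0,"ax": 0,"ay": 0,"az": 0,"hand": 1},
    {"dx": 80,"dy": 62,"dz": 0,"ax": 0,"ay": 0,"az": 0,"hand": 1},
    {"dx": 110,"dy": 86,"dz": 0,"ax": 0,"ay": 0,"az": 0,"hand": 1},
    {"dx": 140,"dy": 109,"dz": 0,"ax": 0,"ay": 0,"az": 0,"hand": 1},
    {"dx": 170,"dy": 132,"dz": 0,"ax": 0,"ay": 0,"az": 0,"hand": 1},
    {"dx": 200,"dy": 156,"dz": 0,"ax": 0,"ay": 0,"az": 0,"hand": 1},
    {"dx": 222,"dy": 173,"dz": 0,"ax": 0,"ay": 0,"az": 0,"hand": 1},
    {"dx": 231,"dy": 180,"dz": 0,"ax": 0,"ay": 0,"az": 0,"hand": 1},
    {"dx": 231,"dy": 180,"dz": 0,"ax": 0,"ay": 0,"az": 0,"hand": 1},
  ],
)

```text
clock: 4.62
ee_pos: [0.6303, 0.12, 0.1556]
tcp_rot: [[-0.077, 0.997, -0.005], [0.997, 0.077, 0.0], [0.001, -0.004, -1.0]]
contact_force: [-1.3, -0.3, -2.4]
gripper_width: 0.0224
```

```bash
python3 -c "
from t import *
cv2.imwrite('pics/w2.png',snapshot('wrist'))
for n in('m1','m2'):print(n,proj('wrist',[*T[n],.008]))
go([*T['m1'],.049])"
```

```text
m1 [279.40416108 205.37370065]
m2 [278.9945085 295.688445 ]
delta mm [ -0.9   1.3 106.8] turn [-0.005 -0.     0.002]
```

View pics/w2.png

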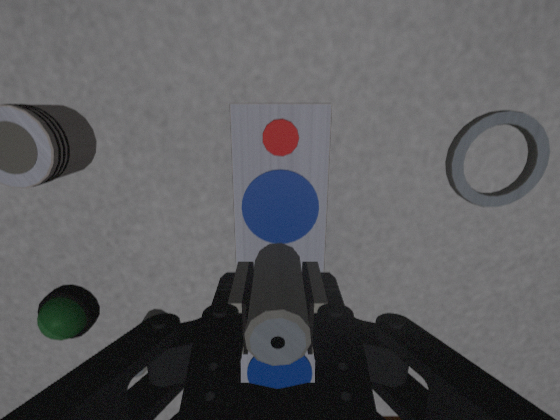

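Mat m1 is seen at (280,206), against a prediction of (279,205), so the alignment is good. Lowering.

carry_out(
  rows=[
    {"dx": -1,"dy": 1,"dz": 20,"ax": 0,"ay": 0,"az": 0,"hand": 1},
    {"dx": -1,"dy": 1,"dz": 50,"ax": 0,"ay": 0,"az": 0,"hand": 1},
    {"dx": -1,"dy": 1,"dz": 75,"ax": 0,"ay": 0,"az": 0,"hand": 1},
    {"dx": -1,"dy": 1,"dz": 92,"ax": 0,"ay": 0,"az": 0,"hand": 1},
    {"dx": -1,"dy": 1,"dz": 100,"ax": 0,"ay": 0,"az": 0,"hand": 1},
    {"dx": -1,"dy": 1,"dz": 104,"ax": 0,"ay": 0,"az": 0,"hand": 1},
    {"dx": -1,"dy": 1,"dz": 104,"ax": 0,"ay": 0,"az": 0,"hand": 1},
    {"dx": -1,"dy": 1,"dz": 104,"ax": 0,"ay": 0,"az": 0,"hand": 1},
  ],
)

```text
clock: 5.33
ee_pos: [0.6328, 0.1161, 0.0559]
tcp_rot: [[-0.073, 0.997, 0.001], [0.997, 0.073, -0.0], [-0.0, 0.001, -1.0]]
contact_force: [-0.1, -0.1, -2.0]
gripper_width: 0.0228
```

```bash
python3 -c "
from t import *
go([*T['m1'],.049]);print(observe()['contact_force'])"
```

```text
delta mm [ 1.6 -2.2  6.9] turn [ 0.001  0.    -0.001]
[-0.12701572 -0.08557309 -1.98996085]
```

carry_out(
  rows=[
    {"dx": 1,"dy": -2,"dz": 3,"ax": 0,"ay": 0,"az": 0,"hand": 1},
    {"dx": 1,"dy": -2,"dz": 6,"ax": 0,"ay": 0,"az": 0,"hand": 1},
    {"dx": 1,"dy": -2,"dz": 6,"ax": 0,"ay": 0,"az": 0,"hand": 1},
    {"dx": 1,"dy": -2,"dz": 6,"ax": 0,"ay": 0,"az": 0,"hand": 1},
  ],
)

```text
clock: 5.67
ee_pos: [0.6302, 0.1177, 0.0493]
tcp_rot: [[-0.074, 0.997, 0.0], [0.997, 0.074, -0.0], [-0.0, 0.0, -1.0]]
contact_force: [0.4, -0.2, -2.7]
gripper_width: 0.0226
```

Lowering in 1 mm steps until contact.

carry_out(
  rows=[
    {"dx": 0,"dy": 0,"dz": 1,"ax": 0,"ay": 0,"az": 0,"hand": 1},
    {"dx": 0,"dy": 0,"dz": 1,"ax": 0,"ay": 0,"az": 0,"hand": 1},
    {"dx": 0,"dy": 0,"dz": 1,"ax": 0,"ay": 0,"az": 0,"hand": 1},
  ],
)

```text
clock: 5.92
ee_pos: [0.6302, 0.1177, 0.0481]
tcp_rot: [[-0.074, 0.997, 0.0], [0.997, 0.074, -0.0], [-0.0, 0.0, -1.0]]
contact_force: [0.4, -0.4, -3.0]
gripper_width: 0.0227
```

carry_out(
  rows=[
    {"dx": 0,"dy": 0,"dz": 1,"ax": 0,"ay": 0,"az": 0,"hand": 1},
    {"dx": 0,"dy": 0,"dz": 1,"ax": 0,"ay": 0,"az": 0,"hand": 1},
    {"dx": 0,"dy": 0,"dz": 1,"ax": 0,"ay": 0,"az": 0,"hand": 1},
  ],
)

```text
clock: 6.17
ee_pos: [0.6303, 0.1176, 0.048]
tcp_rot: [[-0.074, 0.997, 0.0], [0.997, 0.074, -0.0], [-0.0, 0.0, -1.0]]
contact_force: [-3.8, -0.3, 4.3]
gripper_width: 0.0224
```

carry_out(
  rows=[
    {"dx": 0,"dy": 0,"dz": 0,"ax": 0,"ay": 0,"az": 0,"hand": -1},
    {"dx": 0,"dy": 0,"dz": 0,"ax": 0,"ay": 0,"az": 0,"hand": -1},
    {"dx": 0,"dy": 0,"dz": 0,"ax": 0,"ay": 0,"az": 0,"hand": -1},
    {"dx": 0,"dy": 0,"dz": 0,"ax": 0,"ay": 0,"az": 0,"hand": -1},
    {"dx": 0,"dy": 0,"dz": 0,"ax": 0,"ay": 0,"az": 0,"hand": -1},
    {"dx": 0,"dy": 0,"dz": -30,"ax": 0,"ay": 0,"az": 0,"hand": -1},
    {"dx": 0,"dy": 0,"dz": -70,"ax": 0,"ay": 0,"az": 0,"hand": -1},
    {"dx": 0,"dy": 0,"dz": -110,"ax": 0,"ay": 0,"az": 0,"hand": -1},
    {"dx": 0,"dy": 0,"dz": -130,"ax": 0,"ay": 0,"az": 0,"hand": -1},
    {"dx": 0,"dy": 0,"dz": -130,"ax": 0,"ay": 0,"az": 0,"hand": -1},
  ],
)

```text
clock: 7.0
ee_pos: [0.6339, 0.1177, 0.1841]
tcp_rot: [[-0.074, 0.997, 0.011], [0.997, 0.074, -0.0], [-0.001, 0.011, -1.0]]
contact_force: [1.6, 0.3, 0.4]
gripper_width: 0.0855
```

```bash
python3 -c "
from t import *
cv2.imwrite('pics/w3.png',snapshot('wrist'))
print(proj('wrist',[*T['m1'],.07]));go([*T['bush'],.17])"
```

```text
[273.87946615 218.50679405]
delta mm [ 175.7 -161.5    9.7] turn [0.007 0.001 0.   ]
```

View pics/w3.png

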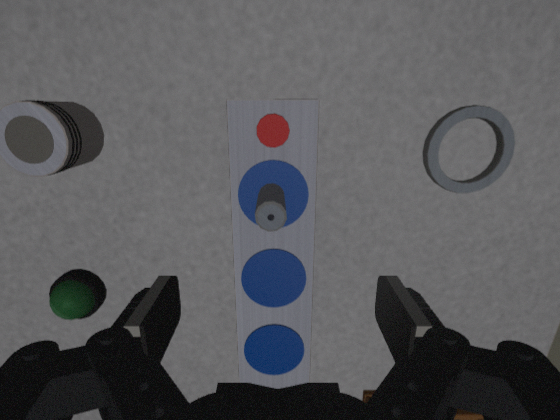

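The pin stands on m1 at (271,216), within about 2 mm of where it was expected. Next is the bush.

carry_out(
  rows=[
    {"dx": 30,"dy": -27,"dz": 0,"ax": 0,"ay": 0,"az": 0,"hand": -1},
    {"dx": 60,"dy": -54,"dz": 0,"ax": 0,"ay": 0,"az": 0,"hand": -1},
    {"dx": 90,"dy": -82,"dz": 0,"ax": 0,"ay": 0,"az": 0,"hand": -1},
    {"dx": 120,"dy": -109,"dz": 0,"ax": 0,"ay": 0,"az": 0,"hand": -1},
    {"dx": 150,"dy": -136,"dz": 0,"ax": 0,"ay": 0,"az": 0,"hand": -1},
    {"dx": 170,"dy": -154,"dz": 0,"ax": 0,"ay": 0,"az": 0,"hand": -1},
    {"dx": 175,"dy": -159,"dz": 0,"ax": 0,"ay": 0,"az": 0,"hand": -1},
    {"dx": 175,"dy": -159,"dz": 0,"ax": 0,"ay": 0,"az": 0,"hand": -1},
    {"dx": 175,"dy": -159,"dz": 0,"ax": 0,"ay": 0,"az": 0,"hand": -1},
  ],
)

```text
clock: 7.8
ee_pos: [0.4586, 0.2801, 0.1762]
tcp_rot: [[-0.075, 0.997, -0.001], [0.997, 0.075, -0.001], [-0.001, -0.001, -1.0]]
contact_force: [0.6, -0.3, 0.3]
gripper_width: 0.0856
```

```bash
python3 -c "
from t import *
cv2.imwrite('pics/w4.png',snapshot('wrist'))
print(proj('wrist',[*T['bush'],.046]),proj('wrist',[*T['piston'],.056]));go([*T['bush'],.030])"
```

```text
[276.66833085 208.85499989] [259.58135744 349.4629996 ]
delta mm [  1.4  -0.7 146.4] turn [-0.     0.001 -0.   ]
```

View pics/w4.png

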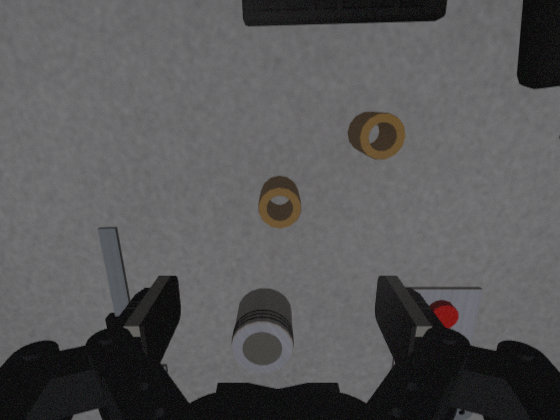

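The correct bush has its top at (280,207), within 2 mm of the prediction. The other bush at (382,136) is clear of the fingers. Descending.

carry_out(
  rows=[
    {"dx": 1,"dy": 1,"dz": 40,"ax": 0,"ay": 0,"az": 0,"hand": -1},
    {"dx": 1,"dy": 1,"dz": 75,"ax": 0,"ay": 0,"az": 0,"hand": -1},
    {"dx": 1,"dy": 1,"dz": 105,"ax": 0,"ay": 0,"az": 0,"hand": -1},
    {"dx": 1,"dy": 1,"dz": 130,"ax": 0,"ay": 0,"az": 0,"hand": -1},
    {"dx": 1,"dy": 1,"dz": 143,"ax": 0,"ay": 0,"az": 0,"hand": -1},
    {"dx": 1,"dy": 1,"dz": 146,"ax": 0,"ay": 0,"az": 0,"hand": -1},
    {"dx": 1,"dy": 1,"dz": 146,"ax": 0,"ay": 0,"az": 0,"hand": -1},
    {"dx": 1,"dy": 1,"dz": 146,"ax": 0,"ay": 0,"az": 0,"hand": -1},
  ],
)

```text
clock: 8.52
ee_pos: [0.4609, 0.2809, 0.0316]
tcp_rot: [[-0.073, 0.997, 0.001], [0.997, 0.073, 0.0], [0.0, 0.001, -1.0]]
contact_force: [-0.2, 0.7, 0.5]
gripper_width: 0.0857
```

carry_out(
  rows=[
    {"dx": 0,"dy": 0,"dz": 0,"ax": 0,"ay": 0,"az": 0,"hand": 1},
    {"dx": 0,"dy": 0,"dz": 0,"ax": 0,"ay": 0,"az": 0,"hand": 1},
    {"dx": 0,"dy": 0,"dz": 0,"ax": 0,"ay": 0,"az": 0,"hand": 1},
    {"dx": 0,"dy": 0,"dz": 0,"ax": 0,"ay": 0,"az": 0,"hand": 1},
    {"dx": 0,"dy": 0,"dz": 0,"ax": 0,"ay": 0,"az": 0,"hand": 1},
    {"dx": 0,"dy": 0,"dz": 0,"ax": 0,"ay": 0,"az": 0,"hand": 1},
    {"dx": 0,"dy": 0,"dz": 0,"ax": 0,"ay": 0,"az": 0,"hand": 1},
    {"dx": 0,"dy": 0,"dz": 0,"ax": 0,"ay": 0,"az": 0,"hand": 1},
  ],
)

```text
clock: 9.18
ee_pos: [0.46, 0.2817, 0.032]
tcp_rot: [[-0.074, 0.997, 0.001], [0.997, 0.074, 0.0], [0.0, 0.001, -1.0]]
contact_force: [-1.5, -0.7, 5.1]
gripper_width: 0.0319
```

carry_out(
  rows=[
    {"dx": 0,"dy": 0,"dz": -10,"ax": 0,"ay": 0,"az": 0,"hand": 1},
    {"dx": 0,"dy": 0,"dz": -40,"ax": 0,"ay": 0,"az": 0,"hand": 1},
    {"dx": 0,"dy": 0,"dz": -80,"ax": 0,"ay": 0,"az": 0,"hand": 1},
    {"dx": 0,"dy": 0,"dz": -110,"ax": 0,"ay": 0,"az": 0,"hand": 1},
    {"dx": 0,"dy": 0,"dz": -130,"ax": 0,"ay": 0,"az": 0,"hand": 1},
    {"dx": 0,"dy": 0,"dz": -130,"ax": 0,"ay": 0,"az": 0,"hand": 1},
    {"dx": 0,"dy": 0,"dz": -130,"ax": 0,"ay": 0,"az": 0,"hand": 1},
  ],
)

```text
clock: 9.77
ee_pos: [0.4601, 0.2817, 0.1623]
tcp_rot: [[-0.074, 0.997, 0.003], [0.997, 0.074, 0.001], [0.001, 0.003, -1.0]]
contact_force: [-0.7, 0.5, -2.8]
gripper_width: 0.0323
```

```bash
python3 -c "
from t import *
go([*T['m2'],.160])"
```

```text
delta mm [-261.3  157.7    2.6] turn [ 0.003 -0.001  0.   ]
```

carry_out(
  rows=[
    {"dx": -25,"dy": 15,"dz": 0,"ax": 0,"ay": 0,"az": 0,"hand": 1},
    {"dx": -58,"dy": 35,"dz": 0,"ax": 0,"ay": 0,"az": 0,"hand": 1},
    {"dx": -91,"dy": 55,"dz": 0,"ax": 0,"ay": 0,"az": 0,"hand": 1},
    {"dx": -124,"dy": 75,"dz": 0,"ax": 0,"ay": 0,"az": 0,"hand": 1},
    {"dx": -157,"dy": 95,"dz": 0,"ax": 0,"ay": 0,"az": 0,"hand": 1},
    {"dx": -190,"dy": 115,"dz": 0,"ax": 0,"ay": 0,"az": 0,"hand": 1},
    {"dx": -223,"dy": 134,"dz": 0,"ax": 0,"ay": 0,"az": 0,"hand": 1},
    {"dx": -250,"dy": 151,"dz": 0,"ax": 0,"ay": 0,"az": 0,"hand": 1},
    {"dx": -261,"dy": 158,"dz": 0,"ax": 0,"ay": 0,"az": 0,"hand": 1},
    {"dx": -261,"dy": 158,"dz": 0,"ax": 0,"ay": 0,"az": 0,"hand": 1},
  ],
)

```text
clock: 10.6
ee_pos: [0.6367, 0.0298, 0.1584]
tcp_rot: [[-0.07, 0.998, -0.003], [0.998, 0.07, -0.0], [-0.0, -0.003, -1.0]]
contact_force: [-0.2, 0.3, -1.3]
gripper_width: 0.0321
```

carry_out(
  rows=[
    {"dx": 0,"dy": 0,"dz": 0,"ax": 0,"ay": 0,"az": 0,"hand": 1},
    {"dx": 0,"dy": 0,"dz": 20,"ax": 0,"ay": 0,"az": 0,"hand": 1},
    {"dx": 0,"dy": 0,"dz": 50,"ax": 0,"ay": 0,"az": 0,"hand": 1},
    {"dx": 0,"dy": 0,"dz": 80,"ax": 0,"ay": 0,"az": 0,"hand": 1},
    {"dx": 0,"dy": 0,"dz": 102,"ax": 0,"ay": 0,"az": 0,"hand": 1},
    {"dx": 0,"dy": 0,"dz": 112,"ax": 0,"ay": 0,"az": 0,"hand": 1},
    {"dx": 0,"dy": 0,"dz": 114,"ax": 0,"ay": 0,"az": 0,"hand": 1},
    {"dx": 0,"dy": 0,"dz": 114,"ax": 0,"ay": 0,"az": 0,"hand": 1},
    {"dx": 0,"dy": 0,"dz": 114,"ax": 0,"ay": 0,"az": 0,"hand": 1},
    {"dx": 0,"dy": 0,"dz": 114,"ax": 0,"ay": 0,"az": 0,"hand": 1},
  ],
)

```text
clock: 11.43
ee_pos: [0.6379, 0.033, 0.0491]
tcp_rot: [[-0.074, 0.997, 0.003], [0.997, 0.074, -0.0], [-0.001, 0.003, -1.0]]
contact_force: [0.4, -0.6, -2.1]
gripper_width: 0.0322
```

```bash
python3 -c "
from t import *
go([*T['m2'],.040])"
```

```text
delta mm [-0.1 -1.1  9.1] turn [0.003 0.001 0.   ]
```

carry_out(
  rows=[
    {"dx": 0,"dy": -1,"dz": 3,"ax": 0,"ay": 0,"az": 0,"hand": 1},
    {"dx": 0,"dy": -1,"dz": 6,"ax": 0,"ay": 0,"az": 0,"hand": 1},
    {"dx": 0,"dy": -1,"dz": 8,"ax": 0,"ay": 0,"az": 0,"hand": 1},
    {"dx": 0,"dy": -1,"dz": 8,"ax": 0,"ay": 0,"az": 0,"hand": 1},
    {"dx": 0,"dy": -1,"dz": 8,"ax": 0,"ay": 0,"az": 0,"hand": 1},
    {"dx": 0,"dy": -1,"dz": 8,"ax": 0,"ay": 0,"az": 0,"hand": 1},
  ],
)

```text
clock: 11.93
ee_pos: [0.6358, 0.0326, 0.04]
tcp_rot: [[-0.074, 0.997, 0.001], [0.997, 0.074, -0.0], [-0.0, 0.001, -1.0]]
contact_force: [-2.1, -0.3, 5.0]
gripper_width: 0.032
```

carry_out(
  rows=[
    {"dx": 0,"dy": 0,"dz": 1,"ax": 0,"ay": 0,"az": 0,"hand": 1},
    {"dx": 0,"dy": 0,"dz": 1,"ax": 0,"ay": 0,"az": 0,"hand": 1},
    {"dx": 0,"dy": 0,"dz": 1,"ax": 0,"ay": 0,"az": 0,"hand": 1},
  ],
)

```text
clock: 12.18
ee_pos: [0.6358, 0.0326, 0.0399]
tcp_rot: [[-0.074, 0.997, 0.0], [0.997, 0.074, -0.0], [-0.0, 0.0, -1.0]]
contact_force: [-6.2, 0.8, 12.8]
gripper_width: 0.0325
```

carry_out(
  rows=[
    {"dx": 0,"dy": 0,"dz": -1,"ax": 0,"ay": 0,"az": 0,"hand": -1},
    {"dx": 0,"dy": 0,"dz": -1,"ax": 0,"ay": 0,"az": 0,"hand": -1},
    {"dx": 0,"dy": 0,"dz": -1,"ax": 0,"ay": 0,"az": 0,"hand": -1},
    {"dx": 0,"dy": 0,"dz": -1,"ax": 0,"ay": 0,"az": 0,"hand": -1},
    {"dx": 0,"dy": 0,"dz": -1,"ax": 0,"ay": 0,"az": 0,"hand": -1},
    {"dx": 0,"dy": 0,"dz": -30,"ax": 0,"ay": 0,"az": 0,"hand": -1},
    {"dx": 0,"dy": 0,"dz": -70,"ax": 0,"ay": 0,"az": 0,"hand": -1},
    {"dx": 0,"dy": 0,"dz": -110,"ax": 0,"ay": 0,"az": 0,"hand": -1},
    {"dx": 0,"dy": 0,"dz": -140,"ax": 0,"ay": 0,"az": 0,"hand": -1},
    {"dx": 0,"dy": 0,"dz": -140,"ax": 0,"ay": 0,"az": 0,"hand": -1},
  ],
)

```text
clock: 13.02
ee_pos: [0.6398, 0.0323, 0.1864]
tcp_rot: [[-0.074, 0.997, 0.013], [0.997, 0.074, -0.002], [-0.003, 0.013, -1.0]]
contact_force: [0.9, 0.5, 1.3]
gripper_width: 0.0855
```

```bash
python3 -c "
from t import *
cv2.imwrite('pics/w5.png',snapshot('wrist'))
print(proj('wrist',[*T['m2'],.054]),proj('wrist',[*T['m1'],.07]));go([*T['race'],.17])"
```

```text
[274.17470009 210.28747401] [273.86406749  92.82313534]
delta mm [-312.9 -205.5   11.7] turn [0.009 0.002 0.   ]
```

View pics/w5.png

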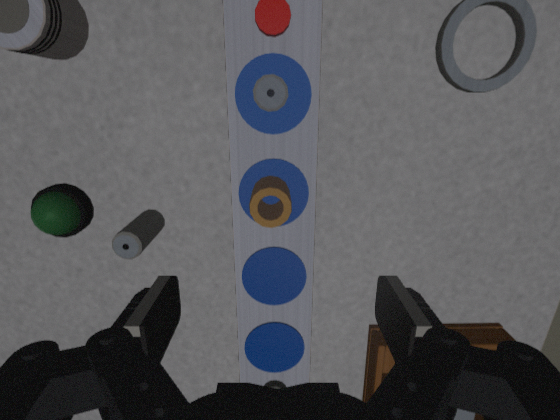

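The pin is centred on m1 at (270,92) and the bush on m2 at (271,207). Next is the race.

carry_out(
  rows=[
    {"dx": -33,"dy": -21,"dz": 0,"ax": 0,"ay": 0,"az": 0,"hand": -1},
    {"dx": -66,"dy": -43,"dz": 0,"ax": 0,"ay": 0,"az": 0,"hand": -1},
    {"dx": -100,"dy": -65,"dz": 0,"ax": 0,"ay": 0,"az": 0,"hand": -1},
    {"dx": -134,"dy": -87,"dz": 0,"ax": 0,"ay": 0,"az": 0,"hand": -1},
    {"dx": -168,"dy": -109,"dz": 0,"ax": 0,"ay": 0,"az": 0,"hand": -1},
    {"dx": -202,"dy": -131,"dz": 0,"ax": 0,"ay": 0,"az": 0,"hand": -1},
    {"dx": -236,"dy": -153,"dz": 0,"ax": 0,"ay": 0,"az": 0,"hand": -1},
    {"dx": -270,"dy": -175,"dz": 0,"ax": 0,"ay": 0,"az": 0,"hand": -1},
    {"dx": -300,"dy": -195,"dz": 0,"ax": 0,"ay": 0,"az": 0,"hand": -1},
    {"dx": -313,"dy": -203,"dz": 0,"ax": 0,"ay": 0,"az": 0,"hand": -1},
  ],
)

```text
clock: 13.9
ee_pos: [0.4533, -0.2975, 0.1766]
tcp_rot: [[-0.071, 0.997, -0.002], [0.997, 0.071, 0.0], [0.0, -0.002, -1.0]]
contact_force: [0.2, -0.0, 0.7]
gripper_width: 0.0854
```

carry_out(
  rows=[
    {"dx": 0,"dy": 0,"dz": 0,"ax": 0,"ay": 0,"az": 0,"hand": -1},
    {"dx": 0,"dy": 0,"dz": 0,"ax": 0,"ay": 0,"az": 0,"hand": -1},
    {"dx": 0,"dy": 0,"dz": 0,"ax": 0,"ay": 0,"az": 0,"hand": -1},
  ],
)

```text
clock: 14.15
ee_pos: [0.456, -0.2934, 0.177]
tcp_rot: [[-0.074, 0.997, -0.001], [0.997, 0.074, 0.002], [0.002, -0.001, -1.0]]
contact_force: [0.6, 0.4, -0.4]
gripper_width: 0.0858
```

```bash
python3 -c "
from t import *
cv2.imwrite('pics/w6.png',snapshot('wrist'))
print(proj('wrist',[*T['race'],.038]));go([*T['race'],.028])"
```

```text
[277.96431932 209.65843446]
delta mm [ -2.    0.3 149.2] turn [-0.001 -0.001  0.001]
```

View pics/w6.png

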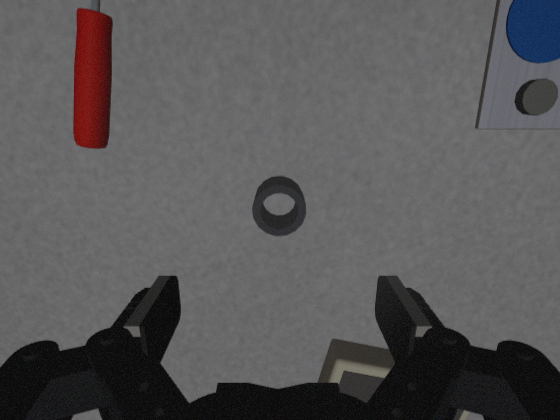

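The race top is at (279,209), as predicted. Grasping it.

carry_out(
  rows=[
    {"dx": -2,"dy": 0,"dz": 40,"ax": 0,"ay": 0,"az": 0,"hand": -1},
    {"dx": -2,"dy": 0,"dz": 75,"ax": 0,"ay": 0,"az": 0,"hand": -1},
    {"dx": -2,"dy": 0,"dz": 105,"ax": 0,"ay": 0,"az": 0,"hand": -1},
    {"dx": -2,"dy": 0,"dz": 130,"ax": 0,"ay": 0,"az": 0,"hand": -1},
    {"dx": -2,"dy": 0,"dz": 145,"ax": 0,"ay": 0,"az": 0,"hand": -1},
    {"dx": -2,"dy": 0,"dz": 149,"ax": 0,"ay": 0,"az": 0,"hand": -1},
    {"dx": -2,"dy": 0,"dz": 149,"ax": 0,"ay": 0,"az": 0,"hand": -1},
    {"dx": -2,"dy": 0,"dz": 149,"ax": 0,"ay": 0,"az": 0,"hand": -1},
  ],
)

```text
clock: 14.87
ee_pos: [0.4572, -0.296, 0.0297]
tcp_rot: [[-0.075, 0.997, 0.001], [0.997, 0.075, -0.0], [-0.001, 0.001, -1.0]]
contact_force: [0.6, -0.7, -0.3]
gripper_width: 0.0853
```

carry_out(
  rows=[
    {"dx": 0,"dy": 0,"dz": 0,"ax": 0,"ay": 0,"az": 0,"hand": 1},
    {"dx": 0,"dy": 0,"dz": 0,"ax": 0,"ay": 0,"az": 0,"hand": 1},
    {"dx": 0,"dy": 0,"dz": 0,"ax": 0,"ay": 0,"az": 0,"hand": 1},
    {"dx": 0,"dy": 0,"dz": 0,"ax": 0,"ay": 0,"az": 0,"hand": 1},
    {"dx": 0,"dy": 0,"dz": 0,"ax": 0,"ay": 0,"az": 0,"hand": 1},
    {"dx": 0,"dy": 0,"dz": 0,"ax": 0,"ay": 0,"az": 0,"hand": 1},
    {"dx": 0,"dy": 0,"dz": 0,"ax": 0,"ay": 0,"az": 0,"hand": 1},
    {"dx": 0,"dy": 0,"dz": 0,"ax": 0,"ay": 0,"az": 0,"hand": 1},
  ],
)

```text
clock: 15.53
ee_pos: [0.457, -0.297, 0.0305]
tcp_rot: [[-0.074, 0.997, 0.002], [0.997, 0.074, -0.001], [-0.001, 0.002, -1.0]]
contact_force: [0.3, 2.0, 7.3]
gripper_width: 0.0427
```

carry_out(
  rows=[
    {"dx": 0,"dy": 0,"dz": -10,"ax": 0,"ay": 0,"az": 0,"hand": 1},
    {"dx": 0,"dy": 0,"dz": -40,"ax": 0,"ay": 0,"az": 0,"hand": 1},
    {"dx": 0,"dy": 0,"dz": -80,"ax": 0,"ay": 0,"az": 0,"hand": 1},
    {"dx": 0,"dy": 0,"dz": -110,"ax": 0,"ay": 0,"az": 0,"hand": 1},
    {"dx": 0,"dy": 0,"dz": -130,"ax": 0,"ay": 0,"az": 0,"hand": 1},
    {"dx": 0,"dy": 0,"dz": -130,"ax": 0,"ay": 0,"az": 0,"hand": 1},
    {"dx": 0,"dy": 0,"dz": -130,"ax": 0,"ay": 0,"az": 0,"hand": 1},
  ],
)

```text
clock: 16.12
ee_pos: [0.4566, -0.2968, 0.1602]
tcp_rot: [[-0.074, 0.997, 0.002], [0.997, 0.074, -0.002], [-0.002, 0.002, -1.0]]
contact_force: [-0.5, 0.2, -2.5]
gripper_width: 0.043
```

```bash
python3 -c "
from t import *
go([*T['m3'],.160])"
```

```text
delta mm [2.304e+02 2.040e+02 1.000e-01] turn [ 0.002  0.002 -0.   ]
```

carry_out(
  rows=[
    {"dx": 20,"dy": 18,"dz": 0,"ax": 0,"ay": 0,"az": 0,"hand": 1},
    {"dx": 48,"dy": 42,"dz": 0,"ax": 0,"ay": 0,"az": 0,"hand": 1},
    {"dx": 76,"dy": 67,"dz": 0,"ax": 0,"ay": 0,"az": 0,"hand": 1},
    {"dx": 104,"dy": 92,"dz": 0,"ax": 0,"ay": 0,"az": 0,"hand": 1},
    {"dx": 132,"dy": 117,"dz": 0,"ax": 0,"ay": 0,"az": 0,"hand": 1},
    {"dx": 160,"dy": 142,"dz": 0,"ax": 0,"ay": 0,"az": 0,"hand": 1},
    {"dx": 188,"dy": 167,"dz": 0,"ax": 0,"ay": 0,"az": 0,"hand": 1},
    {"dx": 215,"dy": 190,"dz": 0,"ax": 0,"ay": 0,"az": 0,"hand": 1},
    {"dx": 230,"dy": 204,"dz": 0,"ax": 0,"ay": 0,"az": 0,"hand": 1},
    {"dx": 230,"dy": 204,"dz": 0,"ax": 0,"ay": 0,"az": 0,"hand": 1},
  ],
)

```text
clock: 16.95
ee_pos: [0.643, -0.0475, 0.1558]
tcp_rot: [[-0.078, 0.997, -0.003], [0.997, 0.078, 0.002], [0.003, -0.003, -1.0]]
contact_force: [-1.0, -0.1, -2.2]
gripper_width: 0.0426
```

carry_out(
  rows=[
    {"dx": 0,"dy": 0,"dz": 0,"ax": 0,"ay": 0,"az": 0,"hand": 1},
    {"dx": 0,"dy": 0,"dz": 20,"ax": 0,"ay": 0,"az": 0,"hand": 1},
    {"dx": 0,"dy": 0,"dz": 50,"ax": 0,"ay": 0,"az": 0,"hand": 1},
    {"dx": 0,"dy": 0,"dz": 80,"ax": 0,"ay": 0,"az": 0,"hand": 1},
    {"dx": 0,"dy": 0,"dz": 102,"ax": 0,"ay": 0,"az": 0,"hand": 1},
    {"dx": 0,"dy": 0,"dz": 112,"ax": 0,"ay": 0,"az": 0,"hand": 1},
    {"dx": 0,"dy": 0,"dz": 114,"ax": 0,"ay": 0,"az": 0,"hand": 1},
    {"dx": 0,"dy": 0,"dz": 114,"ax": 0,"ay": 0,"az": 0,"hand": 1},
    {"dx": 0,"dy": 0,"dz": 114,"ax": 0,"ay": 0,"az": 0,"hand": 1},
    {"dx": 0,"dy": 0,"dz": 114,"ax": 0,"ay": 0,"az": 0,"hand": 1},
  ],
)

```text
clock: 17.78
ee_pos: [0.6441, -0.0526, 0.0471]
tcp_rot: [[-0.074, 0.997, 0.003], [0.997, 0.074, -0.001], [-0.001, 0.003, -1.0]]
contact_force: [0.4, 0.4, -2.5]
gripper_width: 0.0423
```

```bash
python3 -c "
from t import *
go([*T['m3'],.0385])"
```

```text
delta mm [ 0.7 -1.   8.6] turn [ 0.003  0.001 -0.   ]
```

carry_out(
  rows=[
    {"dx": 1,"dy": -1,"dz": 3,"ax": 0,"ay": 0,"az": 0,"hand": 1},
    {"dx": 1,"dy": -1,"dz": 6,"ax": 0,"ay": 0,"az": 0,"hand": 1},
    {"dx": 1,"dy": -1,"dz": 8,"ax": 0,"ay": 0,"az": 0,"hand": 1},
    {"dx": 1,"dy": -1,"dz": 8,"ax": 0,"ay": 0,"az": 0,"hand": 1},
    {"dx": 1,"dy": -1,"dz": 8,"ax": 0,"ay": 0,"az": 0,"hand": 1},
    {"dx": 1,"dy": -1,"dz": 8,"ax": 0,"ay": 0,"az": 0,"hand": 1},
  ],
)

```text
clock: 18.28
ee_pos: [0.6421, -0.051, 0.0385]
tcp_rot: [[-0.074, 0.997, 0.001], [0.997, 0.074, -0.0], [-0.0, 0.001, -1.0]]
contact_force: [-3.8, 0.1, 6.0]
gripper_width: 0.0425
```

carry_out(
  rows=[
    {"dx": 0,"dy": 0,"dz": 0,"ax": 0,"ay": 0,"az": 0,"hand": -1},
    {"dx": 0,"dy": 0,"dz": 0,"ax": 0,"ay": 0,"az": 0,"hand": -1},
    {"dx": 0,"dy": 0,"dz": 0,"ax": 0,"ay": 0,"az": 0,"hand": -1},
    {"dx": 0,"dy": 0,"dz": 0,"ax": 0,"ay": 0,"az": 0,"hand": -1},
    {"dx": 0,"dy": 0,"dz": 0,"ax": 0,"ay": 0,"az": 0,"hand": -1},
    {"dx": 0,"dy": 0,"dz": -30,"ax": 0,"ay": 0,"az": 0,"hand": -1},
    {"dx": 0,"dy": 0,"dz": -70,"ax": 0,"ay": 0,"az": 0,"hand": -1},
    {"dx": 0,"dy": 0,"dz": -110,"ax": 0,"ay": 0,"az": 0,"hand": -1},
    {"dx": 0,"dy": 0,"dz": -140,"ax": 0,"ay": 0,"az": 0,"hand": -1},
    {"dx": 0,"dy": 0,"dz": -140,"ax": 0,"ay": 0,"az": 0,"hand": -1},
  ],
)

```text
clock: 19.12
ee_pos: [0.646, -0.0521, 0.1857]
tcp_rot: [[-0.074, 0.997, 0.013], [0.997, 0.074, -0.003], [-0.004, 0.013, -1.0]]
contact_force: [1.7, -0.2, 0.8]
gripper_width: 0.0853
```

carry_out(
  rows=[
    {"dx": 30,"dy": -23,"dz": 0,"ax": 0,"ay": 0,"az": 0,"hand": -1},
    {"dx": 60,"dy": -47,"dz": 0,"ax": 0,"ay": 0,"az": 0,"hand": -1},
    {"dx": 90,"dy": -70,"dz": 0,"ax": 0,"ay": 0,"az": 0,"hand": -1},
    {"dx": 120,"dy": -94,"dz": 0,"ax": 0,"ay": 0,"az": 0,"hand": -1},
    {"dx": 150,"dy": -117,"dz": 0,"ax": 0,"ay": 0,"az": 0,"hand": -1},
    {"dx": 180,"dy": -141,"dz": 0,"ax": 0,"ay": 0,"az": 0,"hand": -1},
    {"dx": 207,"dy": -162,"dz": 0,"ax": 0,"ay": 0,"az": 0,"hand": -1},
    {"dx": 221,"dy": -173,"dz": 0,"ax": 0,"ay": 0,"az": 0,"hand": -1},
    {"dx": 221,"dy": -173,"dz": 0,"ax": 0,"ay": 0,"az": 0,"hand": -1},
    {"dx": 221,"dy": -173,"dz": 0,"ax": 0,"ay": 0,"az": 0,"hand": -1},
  ],
)

```text
clock: 19.95
ee_pos: [0.4525, 0.1571, 0.1771]
tcp_rot: [[-0.076, 0.997, 0.001], [0.997, 0.076, -0.0], [-0.0, 0.001, -1.0]]
contact_force: [-0.2, 0.6, 0.0]
gripper_width: 0.0854
```

```bash
python3 -c "
from t import *
cv2.imwrite('pics/w7.png',snapshot('wrist'))
print(proj('wrist',[*T['piston'],.056]));go([*T['piston'],.036])"
```

```text
[276.93024765 213.58916293]
delta mm [  0.5  -0.5 141.2] turn [0.001 0.    0.001]
```

View pics/w7.png

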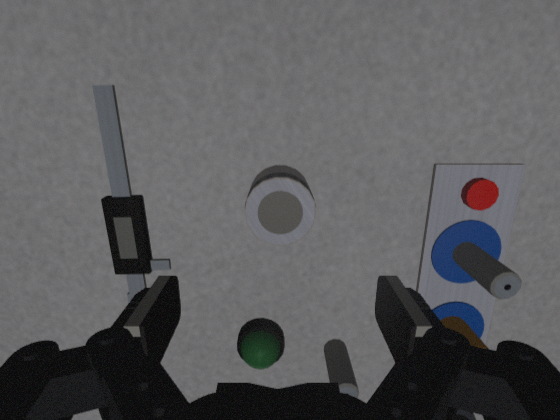

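The piston top is at (280,212), within 2 mm of the prediction, and the caliper jaw is clear of the fingers. Grasping it.

carry_out(
  rows=[
    {"dx": 0,"dy": 1,"dz": 40,"ax": 0,"ay": 0,"az": 0,"hand": -1},
    {"dx": 0,"dy": 1,"dz": 70,"ax": 0,"ay": 0,"az": 0,"hand": -1},
    {"dx": 0,"dy": 1,"dz": 98,"ax": 0,"ay": 0,"az": 0,"hand": -1},
    {"dx": 0,"dy": 1,"dz": 122,"ax": 0,"ay": 0,"az": 0,"hand": -1},
    {"dx": 0,"dy": 1,"dz": 137,"ax": 0,"ay": 0,"az": 0,"hand": -1},
    {"dx": 0,"dy": 1,"dz": 141,"ax": 0,"ay": 0,"az": 0,"hand": -1},
    {"dx": 0,"dy": 1,"dz": 141,"ax": 0,"ay": 0,"az": 0,"hand": -1},
    {"dx": 0,"dy": 1,"dz": 141,"ax": 0,"ay": 0,"az": 0,"hand": -1},
  ],
)

```text
clock: 20.67
ee_pos: [0.4549, 0.1561, 0.0365]
tcp_rot: [[-0.073, 0.997, 0.001], [0.997, 0.073, -0.0], [-0.0, 0.001, -1.0]]
contact_force: [0.3, -0.1, 0.4]
gripper_width: 0.0859
```

carry_out(
  rows=[
    {"dx": 0,"dy": 0,"dz": 0,"ax": 0,"ay": 0,"az": 0,"hand": 1},
    {"dx": 0,"dy": 0,"dz": 0,"ax": 0,"ay": 0,"az": 0,"hand": 1},
    {"dx": 0,"dy": 0,"dz": 0,"ax": 0,"ay": 0,"az": 0,"hand": 1},
    {"dx": 0,"dy": 0,"dz": 0,"ax": 0,"ay": 0,"az": 0,"hand": 1},
    {"dx": 0,"dy": 0,"dz": 0,"ax": 0,"ay": 0,"az": 0,"hand": 1},
    {"dx": 0,"dy": 0,"dz": 0,"ax": 0,"ay": 0,"az": 0,"hand": 1},
    {"dx": 0,"dy": 0,"dz": 0,"ax": 0,"ay": 0,"az": 0,"hand": 1},
    {"dx": 0,"dy": 0,"dz": 0,"ax": 0,"ay": 0,"az": 0,"hand": 1},
  ],
)

```text
clock: 21.33
ee_pos: [0.4549, 0.1567, 0.0374]
tcp_rot: [[-0.074, 0.997, 0.003], [0.997, 0.074, -0.0], [-0.0, 0.003, -1.0]]
contact_force: [-1.5, -1.8, 6.3]
gripper_width: 0.052
```

carry_out(
  rows=[
    {"dx": 0,"dy": 0,"dz": -10,"ax": 0,"ay": 0,"az": 0,"hand": 1},
    {"dx": 0,"dy": 0,"dz": -40,"ax": 0,"ay": 0,"az": 0,"hand": 1},
    {"dx": 0,"dy": 0,"dz": -80,"ax": 0,"ay": 0,"az": 0,"hand": 1},
    {"dx": 0,"dy": 0,"dz": -120,"ax": 0,"ay": 0,"az": 0,"hand": 1},
    {"dx": 0,"dy": 0,"dz": -140,"ax": 0,"ay": 0,"az": 0,"hand": 1},
    {"dx": 0,"dy": 0,"dz": -140,"ax": 0,"ay": 0,"az": 0,"hand": 1},
    {"dx": 0,"dy": 0,"dz": -140,"ax": 0,"ay": 0,"az": 0,"hand": 1},
  ],
)

```text
clock: 21.92
ee_pos: [0.4544, 0.1568, 0.1776]
tcp_rot: [[-0.074, 0.997, 0.003], [0.997, 0.074, 0.0], [0.0, 0.004, -1.0]]
contact_force: [0.2, -0.6, -2.6]
gripper_width: 0.0518
```

```bash
python3 -c "
from t import *
go([*T['m4'],.175])"
```

```text
delta mm [-307.2  172.6    3.2] turn [ 0.004 -0.     0.   ]
```

carry_out(
  rows=[
    {"dx": -25,"dy": 14,"dz": 0,"ax": 0,"ay": 0,"az": 0,"hand": 1},
    {"dx": -60,"dy": 34,"dz": 0,"ax": 0,"ay": 0,"az": 0,"hand": 1},
    {"dx": -95,"dy": 53,"dz": 0,"ax": 0,"ay": 0,"az": 0,"hand": 1},
    {"dx": -130,"dy": 73,"dz": 0,"ax": 0,"ay": 0,"az": 0,"hand": 1},
    {"dx": -165,"dy": 93,"dz": 0,"ax": 0,"ay": 0,"az": 0,"hand": 1},
    {"dx": -200,"dy": 112,"dz": 0,"ax": 0,"ay": 0,"az": 0,"hand": 1},
    {"dx": -235,"dy": 132,"dz": 0,"ax": 0,"ay": 0,"az": 0,"hand": 1},
    {"dx": -268,"dy": 151,"dz": 0,"ax": 0,"ay": 0,"az": 0,"hand": 1},
    {"dx": -295,"dy": 166,"dz": 0,"ax": 0,"ay": 0,"az": 0,"hand": 1},
    {"dx": -307,"dy": 172,"dz": 0,"ax": 0,"ay": 0,"az": 0,"hand": 1},
  ],
)

```text
clock: 22.75
ee_pos: [0.6481, -0.1405, 0.1728]
tcp_rot: [[-0.071, 0.997, -0.003], [0.997, 0.071, 0.0], [0.0, -0.003, -1.0]]
contact_force: [-0.4, 1.1, -1.7]
gripper_width: 0.052
```

carry_out(
  rows=[
    {"dx": 0,"dy": 0,"dz": 0,"ax": 0,"ay": 0,"az": 0,"hand": 1},
    {"dx": 0,"dy": 0,"dz": 0,"ax": 0,"ay": 0,"az": 0,"hand": 1},
    {"dx": 0,"dy": 0,"dz": 20,"ax": 0,"ay": 0,"az": 0,"hand": 1},
    {"dx": 0,"dy": 0,"dz": 55,"ax": 0,"ay": 0,"az": 0,"hand": 1},
    {"dx": 0,"dy": 0,"dz": 88,"ax": 0,"ay": 0,"az": 0,"hand": 1},
    {"dx": 0,"dy": 0,"dz": 112,"ax": 0,"ay": 0,"az": 0,"hand": 1},
    {"dx": 0,"dy": 0,"dz": 121,"ax": 0,"ay": 0,"az": 0,"hand": 1},
    {"dx": 0,"dy": 0,"dz": 123,"ax": 0,"ay": 0,"az": 0,"hand": 1},
    {"dx": 0,"dy": 0,"dz": 123,"ax": 0,"ay": 0,"az": 0,"hand": 1},
    {"dx": 0,"dy": 0,"dz": 123,"ax": 0,"ay": 0,"az": 0,"hand": 1},
  ],
)

```text
clock: 23.58
ee_pos: [0.6491, -0.1367, 0.0548]
tcp_rot: [[-0.074, 0.997, 0.002], [0.997, 0.074, -0.001], [-0.001, 0.002, -1.0]]
contact_force: [0.3, -0.5, -2.0]
gripper_width: 0.0517
```

```bash
python3 -c "
from t import *
go([*T['m4'],.0455])"
```

```text
delta mm [-0.   0.2  9.3] turn [0.002 0.001 0.   ]
```

carry_out(
  rows=[
    {"dx": 0,"dy": 0,"dz": 3,"ax": 0,"ay": 0,"az": 0,"hand": 1},
    {"dx": 0,"dy": 0,"dz": 6,"ax": 0,"ay": 0,"az": 0,"hand": 1},
    {"dx": 0,"dy": 0,"dz": 8,"ax": 0,"ay": 0,"az": 0,"hand": 1},
    {"dx": 0,"dy": 0,"dz": 8,"ax": 0,"ay": 0,"az": 0,"hand": 1},
    {"dx": 0,"dy": 0,"dz": 8,"ax": 0,"ay": 0,"az": 0,"hand": 1},
    {"dx": 0,"dy": 0,"dz": 8,"ax": 0,"ay": 0,"az": 0,"hand": 1},
  ],
)

```text
clock: 24.08
ee_pos: [0.6484, -0.137, 0.0455]
tcp_rot: [[-0.074, 0.997, 0.001], [0.997, 0.074, -0.0], [-0.0, 0.001, -1.0]]
contact_force: [0.7, -1.1, -1.6]
gripper_width: 0.0516
```

carry_out(
  rows=[
    {"dx": 0,"dy": 0,"dz": 1,"ax": 0,"ay": 0,"az": 0,"hand": 1},
    {"dx": 0,"dy": 0,"dz": 1,"ax": 0,"ay": 0,"az": 0,"hand": 1},
    {"dx": 0,"dy": 0,"dz": 1,"ax": 0,"ay": 0,"az": 0,"hand": 1},
  ],
)

```text
clock: 24.33
ee_pos: [0.6485, -0.1371, 0.0455]
tcp_rot: [[-0.074, 0.997, 0.001], [0.997, 0.074, -0.0], [-0.001, 0.001, -1.0]]
contact_force: [-2.9, -0.7, 6.9]
gripper_width: 0.0518
```

Contact is made. Releasing, rising and backing away for the check.

carry_out(
  rows=[
    {"dx": 0,"dy": 0,"dz": 0,"ax": 0,"ay": 0,"az": 0,"hand": -1},
    {"dx": 0,"dy": 0,"dz": 0,"ax": 0,"ay": 0,"az": 0,"hand": -1},
    {"dx": 0,"dy": 0,"dz": 0,"ax": 0,"ay": 0,"az": 0,"hand": -1},
    {"dx": 0,"dy": 0,"dz": 0,"ax": 0,"ay": 0,"az": 0,"hand": -1},
    {"dx": 0,"dy": 0,"dz": 0,"ax": 0,"ay": 0,"az": 0,"hand": -1},
    {"dx": 0,"dy": 0,"dz": -30,"ax": 0,"ay": 0,"az": 0,"hand": -1},
    {"dx": 0,"dy": 0,"dz": -70,"ax": 0,"ay": 0,"az": 0,"hand": -1},
    {"dx": 0,"dy": 0,"dz": -110,"ax": 0,"ay": 0,"az": 0,"hand": -1},
    {"dx": 0,"dy": 0,"dz": -150,"ax": 0,"ay": 0,"az": 0,"hand": -1},
    {"dx": 0,"dy": 0,"dz": -150,"ax": 0,"ay": 0,"az": 0,"hand": -1},
  ],
)

```text
clock: 25.17
ee_pos: [0.6527, -0.1385, 0.2046]
tcp_rot: [[-0.074, 0.997, 0.015], [0.997, 0.074, -0.006], [-0.007, 0.014, -1.0]]
contact_force: [1.6, -0.1, 1.5]
gripper_width: 0.0853
```

carry_out(
  rows=[
    {"dx": -100,"dy": -240,"dz": -40,"ax": 0,"ay": 0,"az": 0,"hand": -1},
    {"dx": -100,"dy": -240,"dz": -40,"ax": 0,"ay": 0,"az": 0,"hand": -1},
    {"dx": -100,"dy": -240,"dz": -40,"ax": 0,"ay": 0,"az": 0,"hand": -1},
    {"dx": -100,"dy": -240,"dz": -40,"ax": 0,"ay": 0,"az": 0,"hand": -1},
    {"dx": -100,"dy": -240,"dz": -40,"ax": 0,"ay": 0,"az": 0,"hand": -1},
    {"dx": -100,"dy": -240,"dz": -40,"ax": 0,"ay": 0,"az": 0,"hand": -1},
    {"dx": -100,"dy": -240,"dz": -40,"ax": 0,"ay": 0,"az": 0,"hand": -1},
    {"dx": -100,"dy": -240,"dz": -40,"ax": 0,"ay": 0,"az": 0,"hand": -1},
    {"dx": -100,"dy": -240,"dz": -40,"ax": 0,"ay": 0,"az": 0,"hand": -1},
    {"dx": -100,"dy": -240,"dz": -40,"ax": 0,"ay": 0,"az": 0,"hand": -1},
  ],
)

```text
clock: 26.0
ee_pos: [0.4167, -0.254, 0.2339]
tcp_rot: [[-0.074, 0.997, 0.001], [0.997, 0.074, 0.0], [0.0, 0.001, -1.0]]
contact_force: [0.2, 0.3, 0.1]
gripper_width: 0.0853
```

```bash
python3 -c "
from t import *
a=cv2.resize(snapshot('top')[130:270,180:400],None,fx=3.4,fy=3.4,interpolation=cv2.INTER_CUBIC)[:300]
b=snapshot('scene')[130:330,100:420]
b=cv2.resize(b,None,fx=2.3,fy=2.3,interpolation=cv2.INTER_CUBIC)[60:360]
w=max(a.shape[1],b.shape[1]);p=lambda i:cv2.copyMakeBorder(i,0,0,0,w-i.shape[1],0)
cv2.imwrite('pics/f.png',np.vstack([p(a),p(b)]));print(a.shape,b.shape)
for m,h in(('m1',.07),('m2',.054),('m3',.046),('m4',.064)):
  u=proj('top',[*T[m],h]);print(m,((u-[180,130])*3.4).round(0))
print('glass',at('top',(397/S),363/S,.02),((np.array([397,363])/S-[180,130])*3.4).round())"
```

```text
(300, 748, 3) (300, 736, 3)
m1 [143.  90.]
m2 [294.  90.]
m3 [439.  88.]
m4 [590.  76.]
glass [0.44608444 0.00368859 0.02      ] [333. 422.]
```

View pics/f.png

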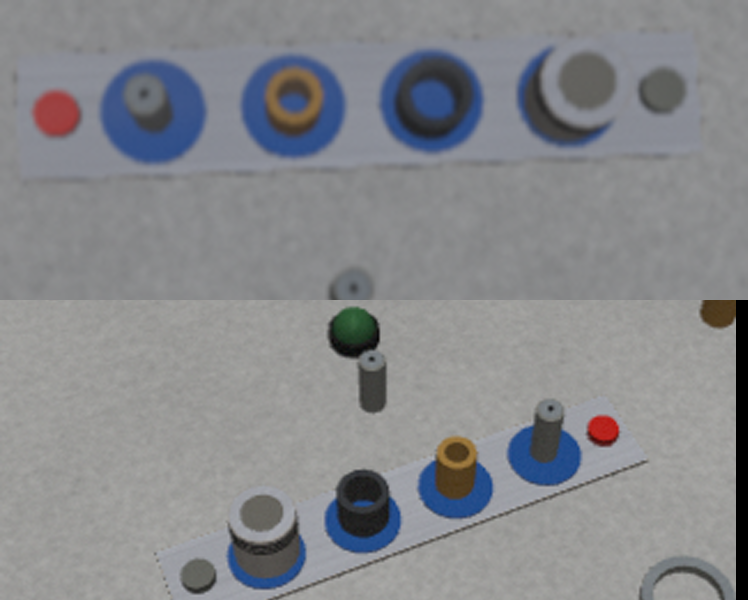

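All four parts stand upright in the right order. Judged by their undersides against the mat outlines, each is within about 4 mm of its mat's centre. The glass dome is at (354,332), where the first scene picture puts it, so it hasn't moved.

```bash
python3 -c "
from rig import *
print(job_done())"
```

```text
the job is handed in; nothing more can be done
None
```

I placed the four parts on the mats in order from the red marker: pin, bush, race, piston. I used the rightmost pin and the bush nearest the base, and handed the job in at about 26 s of the 102 s allowed. Each part was lowered until the wrist force showed contact before I released it.

**Last checks:**
- **Position:** in the final top and scene pictures all parts are upright. Judged by their undersides against the mat outlines, each is about 0–4 mm off its mat's centre, with the piston the farthest.
- **Glass standard:** it is at the same pixels as at the start.
- **Robot:** the arm is clear of everything.

**One disagreement:** the projected top-face centres differed from the picture by about 3–6 mm. I put that down to camera calibration and pixel reading. Even taken at face value it is within the 12 mm tolerance, so I corrected nothing.

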